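Hide the lighter in the spice rack's push-latch drawer

TASK

Put the lighter that lies on the worktop out of children's reach: one of the three identical fronts of the wooden spice rack is a hidden drawer, and pressing the round stud above it releases the drawer, which springs out a little; only that stud gives, the other two are blind, so feel for it gently. Pull the drawer wide open, lay the lighter flat in it, and push the drawer fully home until it latches, leaving the jars, the salt shaker and the egg cup where they stand.

Things in the scene. Friction and masses are not known exactly. Their poses are not given: they have to be found in the camera images.
- rack: Low wooden spice rack, fixed, 200 (x, depth) x 345 (y) x 74 mm. Origin: centre of its underside, on the worktop; its front faces its own -x, the robot. Three units that look alike stand side by side in it, centred at y = +107, 0 and -107 mm; their top boards' upper face is at z = 68 mm, front edge at x = -100 mm. A steel rail runs along the back, x = 92 mm, up to z = 94 mm.
- stud_left (a point): Centre of the top of the stud over the left (+y) unit: round wooden disc, 30 mm across, its top 10 mm over the top board. One of the three studs is the latch of the drawer below it: it goes down 8 mm on a spring (1 N at first, 4 N at the bottom; frees the drawer at 5 to 6 mm) and comes back up. The other two are hard: 1 mm at 10 N. The point stays when the stud moves.
- stud_mid (a point): The same point of the middle unit's stud.
- stud_right (a point): The same point of the right (-y) unit's stud.
- front_left (a point): Middle of the top edge of the left unit's front panel when shut: panel 103 mm wide (y), 12 mm thick (6 mm to either side of this point along the rack's x; 4 mm more on its back below z = 49), from z = 10 to z = 58 mm. One panel is the front of the drawer, without handle: freed, it springs 45 to 60 mm out to -x, then is pinched over its top edge or hooked, and pulled (1 to 3 N).
- front_mid (a point): The same point of the middle unit. These points stay put when the drawer moves.
- front_right (a point): The same point of the right unit.
- drawer (a joint): How far the hidden drawer is out, m: 0 to 0.002 latched, -0.004 at its stop, 0.115 fully open; it does not tell which front it is. Inside 85 mm wide (y), 96 mm long, from 10 to 106 mm behind the front point; floor at z = 24, rim 48 mm, passing under a lintel at 50. Pushing home takes up to about 8 N over the last 40 mm; the latch snaps in when pressed to 0 or beyond.
- lighter: Slim pocket lighter lying on the worktop, to the left or to the right of the space in front of the rack, 24 (x) x 74 (y) x 10 mm (z), about 20 g. Origin: centre of its underside; its long axis is its y. Grasp across the 24 mm.
- egg_cup: Bystander: egg cup, 48 mm wide, 46 mm high, standing on the worktop on the side where the lighter is not. Origin: centre of its foot.
- spice_a: Bystander: glass spice jar with a screw lid, 46 mm wide, 106 mm high, standing on the rear half of the rack's top. Origin: centre of its foot.
- spice_b: Bystander: glass spice jar with a screw lid, 44 mm wide, 105 mm high, standing on the rear half of the rack's top. Origin: centre of its foot.
- salt_shaker: Bystander: salt shaker, 44 mm wide, 90 mm high, standing on the rear half of the rack's top. Origin: centre of its foot.
There are look-alikes about, which are no part of the job. Of the things like the lighter, leave any that is purple; of the rest the smaller one is meant.

How it is judged:
By the outcome, as a careful person would: the job done as asked, in the order asked, and still so for the second after the job is handed in, with the robot touching nothing.
It also fails if it takes over 72 s, if anything falls off the work surface, if the arm or the gripper's body presses on something with over 40 N, if the wrist force passes 120 N, or if a joint passes its speed limit or range.

ROBOT

A 7-joint arm with a two-finger parallel gripper is mounted at the origin on a cart in front of the work surface, level with it; the furniture and walls round the work are solid. World frame = base frame: x ahead of the robot, y to its left, z up, the work surface at z = 0. Lengths are in m, angles in rad, forces in N, time in s.
With the tool pointing down it reaches from about 0.425 to 0.925 m from the base axis. Payload 6.8 kg.
Tool frame: the origin (TCP) lies midway between the tips of the shut fingers; the grasp point (between the pads) lies r.grip_point_offset behind it (r.grip_point_offset is the distance from the TCP to the grasp point, in m); z points along the fingers, y is the line along which they close (so a half turn about z gives the same grasp; the last joint's range is limited). The gripper opens to 85 mm and grips with 20 to 120 N. Pads are 22 mm wide; open, the fingers measure 114 mm over their backs; the gripper's body (76 mm by 85 mm) begins 54 mm behind the grasp point. The pads swing forward as they close: fully open they stand 13 mm farther back than shut.
Start: joints at [1.158, 0.477, 0.022, 1.555, -0.011, 1.109, -0.083], TCP at [0.203, -0.644, 0.231] pointing down, gripper open.
Joint ranges: [-2.96, 2.96], [-0.34, 2.1], [-1.41, 1.46], [0.24, 2.44], [-1.37, 4.51], [0.17, 1.92], [-2.96, 2.96]. Speed limits (rad/s): [2.39, 2.39, 3.14, 3.14, 3.14, 3.14, 3.14].

INTERFACE

Orientations are given as a rotation vector (axis times angle).
In Python, from bench import r gives the robot as it stands. The module is installed in compiled form; this text tells all that it offers.
- The arm moves only by the shell command python3 -m crank 'ROWS' [FORCE]. ROWS is JSON, a list of rows, each a list of 5 numbers: the shift along the world's x, y, z in units of 200 mm (1.0 is 200 mm), then the turn about the world's z in units of 45 degrees (1.0 is 45 degrees), then the opening, from -1 (shut) to 1 (fully open). In form: [[dx, dy, dz, turn, jaw], ...]. A call has 1 to 8 rows; each row shifts and turns the commanded pose from where the row before left it; what a row does not reach is not made up. A row lasts 1/12 s, in which the tool goes at most 41.7 mm and 7.16 degrees, less where a joint would pass 70% of its speed; a pose out of reach is approached as far as the arm can. A call with a number of a shift or a turn outside -1 to 1 is refused whole. A call with a gripper value outside its range is refused whole. The fingers move at their own pace and stop on an object; FORCE is the grip in N (left out, the last holds). Time passes only in rows, so rows that do not move let the fingers close. It gives the time, the measured TCP pose, the force, the opening and the grip force at its end, in the units of the state.
- r.get_obs(): the state, without advancing time (a new reading comes with each control period).
- r.grab_frame(name): name is "scene" or "top" or "wrist"; returns the picture (400x640x3 uint8, blue, green, red); there is no depth.
- r.camera_model(name): a dict with "fx", "fy", "cx", "cy" (pixels), "R" (3x3) and "t" (3): a world point X has camera coordinates R X + t. Camera axes: x right, y down, z forward; pixel columns grow to the right and rows downward; lengths in m; the calibration is good to about 2 mm. A picture is of the moment at which its call begins: read the wrist's pose just before it. camera_model takes no time and is no camera call; for the wrist camera it gives the pose at the moment of the call.
- r.hand_in(): hands the job in; it is judged then, once.
The state is a dict: "clock": time; "joints": joint angles; "qvel": joint speeds; "tau": joint torques, N m; "tcp_pos": TCP position; "orientation": TCP orientation; "contact_force": force on the tool from outside, world axes, zero at the start; "moment": the same for the moment, N m; "grip_width": finger opening in m; "gripper_force": force on a finger pad.
Only numpy, scipy, OpenCV 4.12 (cv2) and the standard library are available. Lean on these libraries where they do the work, as an engineer would, in place of code of your own. Each camera call takes 0.05 s, during which the arm holds its last target. There are 200 camera calls.

## Working session

There is one attempt and no reset: what is moved stays moved. The work goes in short steps, Python scripts to look and compute and a shell command to move; the robot and the scene stay as the last step left them, time stands still between calls to the robot, and variables do not carry over. Pictures are saved under pics/ and viewed, at most 10 in all, crops included, and the job is handed in when it is done.

```bash
mkdir -p pics; python3 - <<'E'
from bench import r
import cv2,numpy as np
o=r.get_obs();print({k:np.round(v,3).tolist() for k,v in o.items()},r.grip_point_offset)
for n in("scene","top"):
    cv2.imwrite(f"pics/{n}0.png",r.grab_frame(n));c=r.camera_model(n);print(n,{k:np.round(v,4).tolist() for k,v in c.items()})
E
```

```text
{'clock': 0.0, 'joints': [1.158, 0.478, 0.022, 1.556, -0.011, 1.109, -0.083], 'qvel': [0.0, 0.0, 0.0, 0.002, 0.001, -0.0, 0.001], 'tau': [-0.0, -59.645, 1.608, -28.119, 0.012, 0.01, 0.0], 'tcp_pos': [0.202, -0.643, 0.23], 'orientation': [-3.103, -0.477, 0.001], 'contact_force': [-0.297, 0.042, -0.44], 'moment': [0.009, -0.007, 0.023], 'gripper_force': 0.0, 'grip_width': 0.085} 0.0187
scene {'fx': 494.4914, 'fy': 494.4914, 'cx': 322.4249, 'cy': 201.8998, 'R': [[-0.7839, -0.6209, -0.0015], [-0.4489, 0.5685, -0.6894], [0.4288, -0.5398, -0.7244]], 't': [0.4537, 0.326, 1.1194]}
top {'fx': 385.427, 'fy': 385.427, 'cx': 319.4682, 'cy': 199.2283, 'R': [[-0.0121, -0.9995, -0.0282], [-0.9872, 0.0164, -0.1588], [0.1592, 0.0259, -0.9869]], 't': [-0.0172, 0.565, 1.0057]}
```

View pics/top0.png

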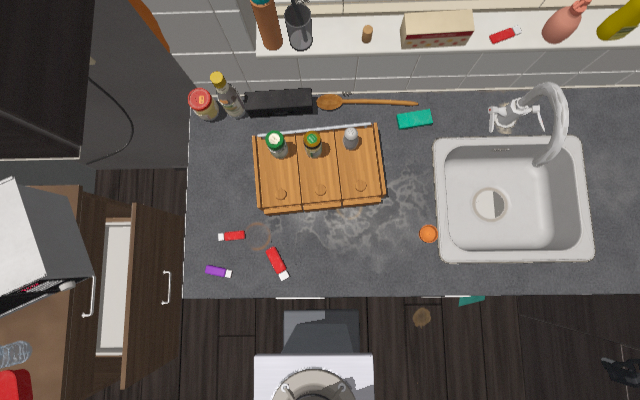

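View pics/scene0.png

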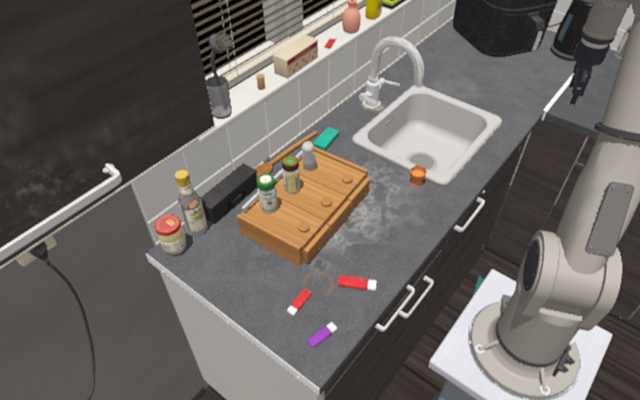

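The top view shows the rack with its front edge from about (262,212) to (384,202), and studs near (280,194), (321,190) and (360,186). The smaller red lighter is at (231,236) and the larger one at (277,263). The purple lighter is at (218,271) and the egg cup at (428,233). I'll enlarge it to measure more accurately.

```bash
cat > h.py <<'E'
from bench import r
import cv2,numpy as np
def proj(n,X):
    c=r.camera_model(n);p=np.atleast_2d(X)@np.array(c["R"]).T+c["t"];return np.c_[c["fx"]*p[:,0]/p[:,2]+c["cx"],c["fy"]*p[:,1]/p[:,2]+c["cy"]]
def back(n,uv,z):
    c=r.camera_model(n);R=np.array(c["R"]);C=-R.T@c["t"];u=np.atleast_2d(uv)
    d=np.c_[(u[:,0]-c["cx"])/c["fx"],(u[:,1]-c["cy"])/c["fy"],np.ones(len(u))]@R
    return C+d*((z-C[2])/d[:,2])[:,None]
E
python3 - <<'E'
from h import *
im=cv2.imread("pics/top0.png")
hsv=cv2.cvtColor(im,cv2.COLOR_BGR2HSV).astype(int)
m=(((hsv[...,0]<8)|(hsv[...,0]>172))&(hsv[...,1]>150)&(hsv[...,2]>90))|((hsv[...,1]<60)&(hsv[...,2]>170))
m=m.astype(np.uint8);m[:220]=0;m[285:]=0;m[:,:195]=0;m[:,300:]=0
n,l,s,c=cv2.connectedComponentsWithStats(m)
for i in range(1,n):
    if s[i,4]<20: continue
    p=np.argwhere(l==i)[:,::-1].astype(float)
    w=back("top",p,.009)[:,:2].astype(np.float32);print(s[i],cv2.minAreaRect(w))
cv2.imwrite("pics/c1.png",cv2.resize(im[110:290,200:400],None,fx=4,fy=3.3333,interpolation=cv2.INTER_CUBIC)[:600])
cv2.imwrite("pics/c1.png",cv2.resize(im[110:250,205:395],None,fx=4,fy=4,interpolation=cv2.INTER_CUBIC))
E
```

```text
[218 231  27  10 206] ((0.47209230065345764, 0.2242816984653473), (0.022901341319084167, 0.07415511459112167), 5.5040602684021)
[266 247  23  34 349] ((0.3943069875240326, 0.09414561092853546), (0.09453590214252472, 0.0300323236733675), 28.256752014160156)
[225 270   7   8  42] ((0.3679284155368805, 0.23052452504634857), (0.014761440455913544, 0.01993909664452076), 79.7689437866211)
```

View pics/c1.png

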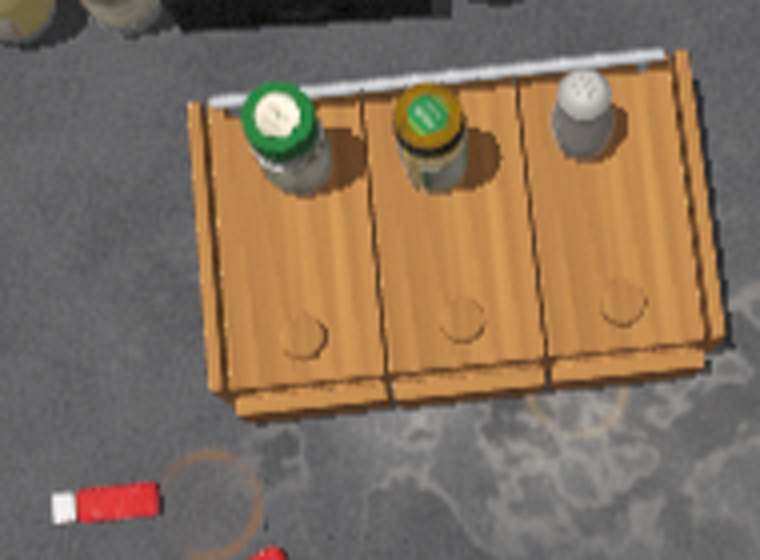

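The crop shows the studs at crop pixels (304,335), (463,319) and (623,302). The rack's side-wall tops have corners at (211,392), (723,345), (190,104) and (688,52). The lighter is at (105,503).

```bash
cat >> h.py <<'E'
def rackfit():
    q=np.array([[211,392],[723,345],[190,104],[688,52]])/4+[205,110]
    m=np.array([[-.1,.1725],[-.1,-.1725],[.1,.1725],[.1,-.1725]])
    w=back("top",q,.074)[:,:2]
    a=m-m.mean(0);b=w-w.mean(0)
    th=np.arctan2((a[:,0]*b[:,1]-a[:,1]*b[:,0]).sum(),(a*b).sum())
    R=np.array([[np.cos(th),-np.sin(th)],[np.sin(th),np.cos(th)]])
    return R,w.mean(0),th,w-w.mean(0)-m@R.T
E
python3 - <<'E'
from h import *
R,t,th,res=rackfit();print("rack",t,np.degrees(th),res.round(4).tolist())
s=back("top",np.array([[304,335],[463,319],[623,302]])/4+[205,110],.078)[:,:2]
print("studs",s.round(4),((s-t)@R).round(4))
f=back("top",np.array([[228,391],[704,347]])/4+[205,110],.068)[:,:2];print("topfront",((f-t)@R).round(4))
c=back("top",np.array([[279,115],[430,116],[584,92]])/4+[205,110],np.array([.174,.173,.158]))[:,:2] ;print("jars",c.round(3),((c-t)@R).round(3))
for y in(.107,0,-.107): print("front",(t+R@[-.1,y]).round(4))
from scipy.spatial.transform import Rotation as Ro
print(Ro.from_rotvec(r.get_obs()["orientation"]).as_matrix().round(3))
E
```

```text
rack [ 0.65257378 -0.02344082] 4.66717058567371 [[0.0003, -0.0025], [-0.0018, 0.0023], [0.0, -0.0016], [0.0015, 0.0018]]
studs [[ 0.5758  0.0757]
 [ 0.5848 -0.0299]
 [ 0.5944 -0.1359]] [[-0.0684  0.105 ]
 [-0.0681 -0.0009]
 [-0.0672 -0.1074]]
topfront [[-0.0994  0.1597]
 [-0.1008 -0.1584]]
jars [[ 0.696  0.079]
 [ 0.694 -0.013]
 [ 0.712 -0.109]] [[ 0.052  0.099]
 [ 0.042  0.007]
 [ 0.053 -0.09 ]]
front [0.5442 0.0751]
front [ 0.5529 -0.0316]
front [ 0.5616 -0.1382]
[[ 0.954  0.3   -0.001]
 [ 0.3   -0.954  0.002]
 [-0.    -0.002 -1.   ]]
```

```bash
python3 -m crank '[[0.1,0.127,0,0.086,-1],[0.1,0.127,0,0.086,-1],[0.1,0.127,0,0.086,-1],[0.1,0.127,0,0.086,-1],[0.1,0.127,0,0.086,-1],[0.1,0.127,0,0.086,-1],[0.1,0.127,0,0.086,-1],[0.1,0.127,0,0.086,-1]]' 40; python3 -m crank '[[0.1,0.127,0,0.086,-1],[0.1,0.127,0,0.086,-1],[0.1,0.127,0,0.086,-1],[0.1,0.127,0,0.086,-1],[0.1,0.127,0,0.086,-1],[0.1,0.127,0,0.086,-1],[0.1,0.127,0,0.086,-1],[0.1,0.127,0,0.086,-1]]'; python3 -m crank '[[0.1,0.127,0,0.086,-1],[0.1,0.127,0,0.086,-1],[0.08,0.127,0,0.086,-1],[0.08,0.12,0,0.086,-1],[0,0,0,0,-1],[0,0,0,0,-1]]'
```

```text
clock: 0.77
tcp_pos: [0.3631, -0.4391, 0.231]
orientation: [-2.863, -1.293, 0.0]
contact_force: [1.3, -1.5, 0.1]
grip_width: 0.0003
gripper_force: 0.0
clock: 1.43
tcp_pos: [0.523, -0.2361, 0.231]
orientation: [-2.414, -2.01, 0.001]
contact_force: [1.8, -0.8, 0.4]
grip_width: -0.0002
gripper_force: 0.0
clock: 1.93
tcp_pos: [0.5951, -0.135, 0.2308]
orientation: [-2.12, -2.317, -0.001]
contact_force: [0.3, -0.5, -0.0]
grip_width: 0.0006
gripper_force: 0.0
```

```bash
python3 -m crank '[[0,0,-0.17,0,-1],[0,0,-0.17,0,-1],[0,0,-0.17,0,-1],[0,0,-0.14,0,-1],[0,0,-0.07,0,-1],[0,0,0,0,-1],[0,0,0,0,-1]]'; for i in 1; do python3 -m crank '[[0,0,-0.015,0,-1],[0,0,0,0,-1],[0,0,0,0,-1]]'; done; python3 -m crank '[[0,0,-0.01,0,-1],[0,0,0,0,-1],[0,0,0,0,-1]]'
```

```text
clock: 2.52
tcp_pos: [0.5944, -0.1382, 0.0875]
orientation: [-2.127, -2.312, 0.001]
contact_force: [-0.3, 0.3, 1.2]
grip_width: 0.0001
gripper_force: 0.0
clock: 2.77
tcp_pos: [0.5956, -0.1376, 0.0859]
orientation: [2.124, 2.312, 0.002]
contact_force: [-0.2, -0.5, -0.0]
grip_width: 0.0001
gripper_force: 0.0
clock: 3.02
tcp_pos: [0.5947, -0.1373, 0.0826]
orientation: [2.125, 2.313, 0.0]
contact_force: [-0.1, 0.1, -0.5]
grip_width: -0.0001
gripper_force: 0.0
```

```bash
python3 -m crank '[[0,0,-0.01,0,-1],[0,0,0,0,-1],[0,0,0,0,-1]]'|egrep 'tcp|contact'; python3 -m crank '[[0,0,-0.01,0,-1],[0,0,0,0,-1],[0,0,0,0,-1]]'|egrep 'tcp|contact';python3 -m crank '[[0,0,-0.005,0,-1],[0,0,0,0,-1],[0,0,0,0,-1]]'|egrep 'tcp|contact'
```

```text
tcp_pos: [0.5944, -0.1373, 0.0801]
contact_force: [0.2, 0.7, -0.2]
tcp_pos: [0.5945, -0.1373, 0.0782]
contact_force: [0.4, -1.0, -0.2]
tcp_pos: [0.5946, -0.1373, 0.0777]
contact_force: [-1.5, -0.3, 3.9]
```

```bash
python3 -m crank '[[0,0,-0.005,0,-1],[0,0,0,0,-1],[0,0,0,0,-1]]'|egrep 'tcp|contact'
```

```text
tcp_pos: [0.5946, -0.1373, 0.0771]
contact_force: [-3.7, 0.3, 8.9]
```

The right stud is hard, so it's a blind one. Next is the middle stud.

```bash
python3 -m crank '[[0,0,0.08,0,-1],[-0.012,0.13,0,0,-1],[-0.012,0.135,0,0,-1],[-0.012,0.135,0,0,-1],[-0.012,0.135,0,0,-1],[0,0,-0.06,0,-1],[0,0,0,0,-1],[0,0,0,0,-1]]'|egrep 'tcp|contact'; python3 -m crank '[[0,0,-0.01,0,-1],[0,0,0,0,-1],[0,0,0,0,-1]]'|egrep 'tcp|contact';python3 -m crank '[[0,0,-0.01,0,-1],[0,0,0,0,-1],[0,0,0,0,-1]]'|egrep 'tcp|contact'
```

```text
tcp_pos: [0.5844, -0.031, 0.0796]
contact_force: [0.5, -0.5, -0.1]
tcp_pos: [0.5852, -0.0315, 0.0784]
contact_force: [0.3, -0.3, 0.4]
tcp_pos: [0.5853, -0.031, 0.0765]
contact_force: [-0.2, -0.3, 2.1]
```

```bash
python3 -m crank '[[0,0,-0.005,0,-1],[0,0,0,0,-1],[0,0,0,0,-1]]'|egrep 'tcp|contact'; python3 -m crank '[[0,0,-0.005,0,-1],[0,0,0,0,-1],[0,0,0,0,-1]]'|egrep 'tcp|contact'
```

```text
tcp_pos: [0.5852, -0.0308, 0.0755]
contact_force: [0.4, -3.3, 3.5]
tcp_pos: [0.5852, -0.0305, 0.0744]
contact_force: [0.7, -2.0, 2.8]
```

The middle stud gives, so I'll press further.

```bash
python3 -m crank '[[0,0,-0.01,0,-1],[0,0,-0.005,0,-1],[0,0,0,0,-1],[0,0,0,0,-1]]'|egrep 'tcp|contact'; python3 -m crank '[[0,0,-0.005,0,-1],[0,0,0,0,-1],[0,0,0,0,-1]]'|egrep 'tcp|contact'; python3 - <<'E'
from h import *
im=r.grab_frame("top");cv2.imwrite("pics/t2.png",cv2.resize(im[110:250,205:395],None,fx=4,fy=4,interpolation=cv2.INTER_CUBIC))
E
```

```text
tcp_pos: [0.5851, -0.0301, 0.0713]
contact_force: [0.9, -1.7, 3.0]
tcp_pos: [0.5851, -0.0301, 0.0704]
contact_force: [0.3, -2.0, 3.2]
```

View pics/t2.png

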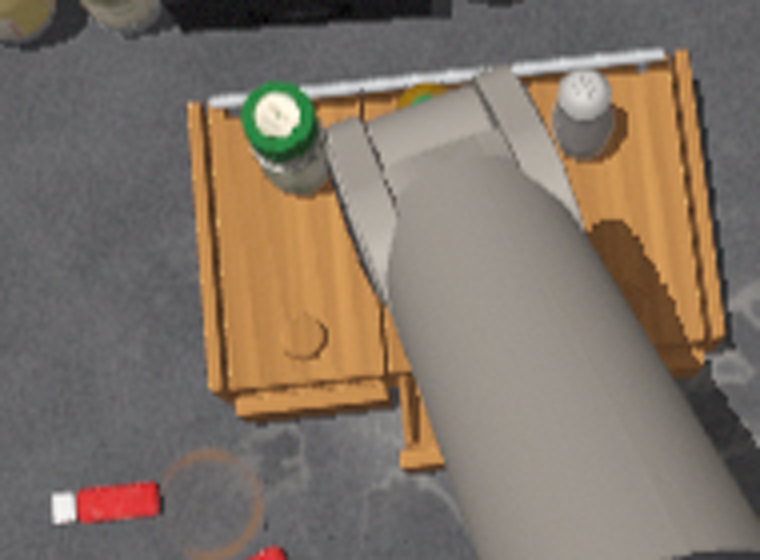

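The drawer is out. The left end of its panel shows at crop pixels (401,452) to (402,467), with the top front edge around y=463. I'll locate it in rack coordinates.

```bash
python3 - <<'E'
from h import *
R,t,th,_=rackfit()
def k(p,z): return ((back("top",np.array(p)/4+[205,110],z)[:,:2]-t)@R).round(4).tolist()
print("panel open",k([[400,449],[402,463],[403,468]],.058)); print("panel left shut",k([[238,404],[388,388],[240,416]],.058))
for x in(-.106,-.155,-.16,-.221,-.230): print(x,(t+R@[x,0]).round(4))
E
```

```text
panel open [[-0.148, 0.0493], [-0.1575, 0.0488], [-0.1608, 0.0485]]
panel left shut [[-0.1073, 0.1552], [-0.1063, 0.0538], [-0.1155, 0.1545]]
-0.106 [ 0.5469 -0.0321]
-0.155 [ 0.4981 -0.0361]
-0.16 [ 0.4931 -0.0365]
-0.221 [ 0.4323 -0.0414]
-0.23 [ 0.4233 -0.0422]
```

```bash
python3 -m crank '[[0,0,0.15,0,-1],[0,0,0.15,0,-1],[-0.14,-0.01,0,0,0],[-0.14,-0.01,0,0,0],[-0.145,-0.01,0,0,0],[0,0,0,0,0],[0,0,0,0,0],[0,0,0,0,0]]'; python3 -m crank '[[0,0,-0.12,0,0],[0,0,-0.12,0,0],[0,0,-0.12,0,0],[0,0,-0.11,0,0],[0,0,0,0,0],[0,0,0,0,0]]'
```

```text
clock: 6.98
tcp_pos: [0.5003, -0.0358, 0.1303]
orientation: [-2.125, -2.314, -0.001]
contact_force: [0.6, 0.4, -0.4]
grip_width: 0.0425
gripper_force: 0.0
clock: 7.48
tcp_pos: [0.5, -0.0356, 0.0355]
orientation: [-2.123, -2.313, 0.001]
contact_force: [-0.1, 0.6, 0.7]
grip_width: 0.0428
gripper_force: 0.0
```

Now pinch the panel and pull.

```bash
python3 -m crank '[[0,0,0,0,-1],[0,0,0,0,-1],[0,0,0,0,-1],[0,0,0,0,-1],[0,0,0,0,-1]]' 25; python3 -m crank '[[-0.05,-0.004,0,0,-1],[-0.05,-0.004,0,0,-1],[-0.05,-0.004,0,0,-1],[-0.05,-0.004,0,0,-1],[-0.05,-0.004,0,0,-1],[-0.05,-0.004,0,0,-1],[0,0,0,0,-1],[0,0,0,0,-1]]'
```

```text
clock: 7.9
tcp_pos: [0.5014, -0.0361, 0.0376]
orientation: [2.123, 2.312, 0.003]
contact_force: [-0.3, 0.9, 7.3]
grip_width: 0.0155
gripper_force: 30.4
clock: 8.57
tcp_pos: [0.44, -0.0416, 0.0376]
orientation: [2.124, 2.312, 0.001]
contact_force: [-1.1, -1.5, 12.8]
grip_width: 0.0154
gripper_force: 31.5
```

```bash
python3 -m crank '[[-0.015,-0.001,0,0,-1],[-0.015,-0.001,0,0,-1],[0,0,0,0,-1],[0,0,0,0,-1]]'; python3 -m crank '[[0,0,0,0,0],[0,0,0,0,0],[0,0,0,0,0],[0,0,0,0,0],[0,0,0.15,0,0],[0,0,0.15,0,0],[0,0,0.15,0,0],[0,0,0.1,0,0]]'
```

```text
clock: 8.9
tcp_pos: [0.4345, -0.0421, 0.0376]
orientation: [2.124, 2.311, 0.001]
contact_force: [-0.8, -1.1, 12.5]
grip_width: 0.0152
gripper_force: 31.6
clock: 9.57
tcp_pos: [0.4342, -0.0413, 0.1484]
orientation: [2.124, 2.313, 0.001]
contact_force: [0.5, -0.6, -0.6]
grip_width: 0.0431
gripper_force: 0.0
```

```bash
python3 -m crank '[[0.024,0.166,0,0.01,0.1],[0.024,0.166,0,0,0.1],[0.024,0.166,0,0,0.1],[0.024,0.166,0,0,0.1],[0.024,0.166,0,0,0.1],[0.024,0.166,0,0,0.1],[0.024,0.166,0,0,0.1],[0.02,0.165,0,0,0.1]]'; python3 -m crank '[[0,0,0,0,0.1],[0,0,0,0,0.1]]'; python3 - <<'E'
from h import *
cv2.imwrite("pics/w3.png",r.grab_frame("wrist"))
R=np.array(r.camera_model("wrist")["R"]);print(proj("wrist",[[.472,.224,.005],[.472-.0036,.224+.0368,.01],[.472+.0036,.224-.0368,.01]]).round(0))
E
```

```text
clock: 10.23
tcp_pos: [0.4712, 0.2252, 0.1459]
orientation: [-2.116, -2.322, 0.001]
contact_force: [-0.6, -0.0, 0.2]
grip_width: 0.0468
gripper_force: 0.0
clock: 10.4
tcp_pos: [0.4708, 0.226, 0.146]
orientation: [-2.111, -2.325, 0.0]
contact_force: [-0.1, -0.7, 0.4]
grip_width: 0.047
gripper_force: 0.0
[[319. 180.]
 [319. 143.]
 [319. 217.]]
```

View pics/w3.png

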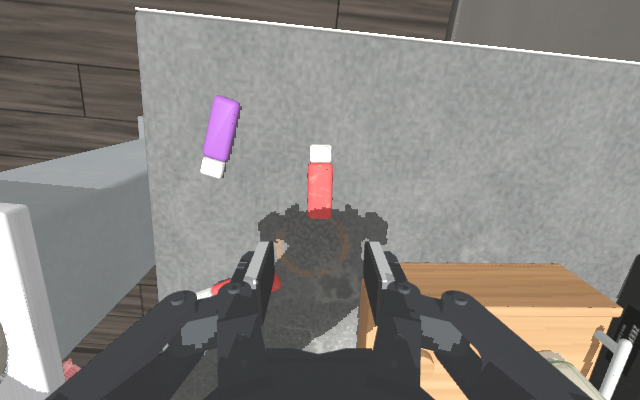

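The wrist view shows the red lighter from (308,145) to (332,218), which matches the predicted centre (319,180). I'll descend and grasp it.

```bash
python3 -m crank '[[0.002,-0.008,-0.16,0,0.1],[0,0,-0.16,0,0.1],[0,0,-0.16,0,0.1],[0,0,-0.13,0,0.1],[0,0,-0.07,0,0.1],[0,0,-0.025,0,0.1],[0,0,0,0,0.1]]'; python3 -m crank '[[0,0,0,0,-1],[0,0,0,0,-1],[0,0,0,0,-1],[0,0,0,0,-1],[0,0,0,0,-1]]' 25
```

```text
clock: 11.03
tcp_pos: [0.4712, 0.2202, 0.0042]
orientation: [-2.118, -2.32, 0.005]
contact_force: [-0.3, -0.1, -0.1]
grip_width: 0.0467
gripper_force: 0.0
clock: 11.45
tcp_pos: [0.473, 0.2223, 0.0066]
orientation: [2.116, 2.32, 0.003]
contact_force: [-0.4, -0.4, 8.2]
grip_width: 0.0211
gripper_force: 25.3
```

```bash
python3 -m crank '[[0,0,0.1,0,-1],[0,0,0.16,0,-1],[0,0,0.16,0,-1],[0,0,0.16,0,-1],[0,0,0.14,0,-1],[0,0,0,0,-1]]'; python3 -m crank '[[0.0086,-0.092,0,-0.143,-1],[0.0086,-0.092,0,-0.143,-1],[0.0086,-0.092,0,-0.143,-1],[0.0086,-0.092,0,-0.143,-1],[0.0086,-0.092,0,-0.143,-1],[0.0086,-0.092,0,-0.143,-1],[0.0086,-0.092,0,-0.143,-1]]';python3 -m crank '[[0.0086,-0.092,0,-0.143,-1],[0.0086,-0.092,0,-0.143,-1],[0.0086,-0.092,0,-0.143,-1],[0.0086,-0.092,0,-0.143,-1],[0.0086,-0.092,0,-0.143,-1],[0.0086,-0.092,0,-0.143,-1],[0.0086,-0.092,0,-0.143,-1],[0,0,0,0,-1]]'; python3 -m crank '[[0,0,0,0,-1],[0,0,0,0,-1]]'; python3 - <<'E'
from h import *
cv2.imwrite("pics/w4.png",r.grab_frame("wrist"))
E
```

```text
clock: 11.95
tcp_pos: [0.4749, 0.2244, 0.1552]
orientation: [2.113, 2.319, 0.014]
contact_force: [0.8, 1.5, -0.1]
grip_width: 0.0212
gripper_force: 23.7
clock: 12.53
tcp_pos: [0.4839, 0.0926, 0.1494]
orientation: [2.848, 1.327, 0.001]
contact_force: [-0.2, -0.0, 0.1]
grip_width: 0.0215
gripper_force: 23.7
clock: 13.2
tcp_pos: [0.496, -0.0394, 0.1493]
orientation: [3.137, 0.127, 0.0]
contact_force: [-0.8, -0.3, -0.2]
grip_width: 0.0215
gripper_force: 23.7
clock: 13.37
tcp_pos: [0.4959, -0.0345, 0.1493]
orientation: [-3.138, -0.147, -0.0]
contact_force: [0.9, 0.1, 0.6]
grip_width: 0.0211
gripper_force: 23.7
```

View pics/w4.png

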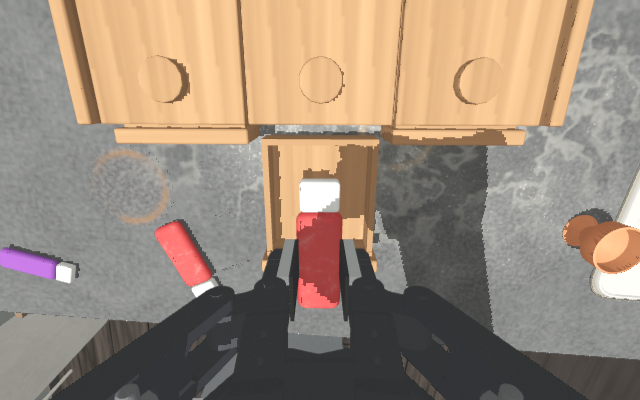

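The wrist view shows the lighter held level over the open drawer. The drawer's inner back rim is near (320,145) and its sides near x=270 and 374 at y≈200. I'll check this numerically.

```bash
python3 - <<'E'
from h import *
R,t,th,_=rackfit()
for z,p in((.048,[[320,144],[270,200],[372,200]]),(.068,[[320,124]])): print(((back("wrist",p,z)[:,:2]-t)@R).round(4).tolist())
o=r.get_obs();print(((o["tcp_pos"][:2]-t)@R).round(4))
c=r.camera_model("wrist");print(back("wrist",[[320,180],[320,306]],.149+.005).round(3))
E
```

```text
[[-0.1134, 0.0001], [-0.1619, 0.0424], [-0.1608, -0.0452]]
[[-0.0958, 0.0005]]
[-0.1569  0.002 ]
[[ 0.539 -0.032  0.154]
 [ 0.467 -0.039  0.154]]
```

```bash
python3 -m crank '[[-0.03,-0.008,-0.12,0,-1],[0,0,-0.15,0,-1],[0,0,-0.12,0,-1],[0,0,-0.1,0,-1],[0,0,-0.06,0,-1],[0,0,-0.03,0,-1],[0,0,0,0,-1],[0,0,0,0,-1]]'; python3 -m crank '[[0,0,-0.003,0,-0.6],[0,0,0,0,-0.4],[0,0,0,0,-0.25],[0,0,0,0,-0.25],[0,0,0,0,-0.25]]'
```

```text
clock: 14.08
tcp_pos: [0.4903, -0.0362, 0.0336]
orientation: [-3.138, -0.145, -0.0]
contact_force: [0.7, 0.4, -0.4]
grip_width: 0.0215
gripper_force: 23.7
clock: 14.5
tcp_pos: [0.4903, -0.0369, 0.0331]
orientation: [3.138, 0.143, 0.001]
contact_force: [0.2, 0.0, 0.6]
grip_width: 0.0321
gripper_force: 0.0
```

```bash
python3 -m crank '[[0,0,0.1,0,-0.25],[0,0,0.15,0,-0.25],[0,0,0.15,0,-0.25],[0,0,0.15,0,-0.25],[0,0,0,0,-0.25],[0,0,0,0,-0.25]]'; python3 - <<'E'
from h import *
cv2.imwrite("pics/w5.png",r.grab_frame("wrist"))
E
```

```text
clock: 15.0
tcp_pos: [0.4914, -0.037, 0.1445]
orientation: [3.138, 0.143, 0.007]
contact_force: [0.7, 0.0, -0.7]
grip_width: 0.0319
gripper_force: 0.0
```

View pics/w5.png

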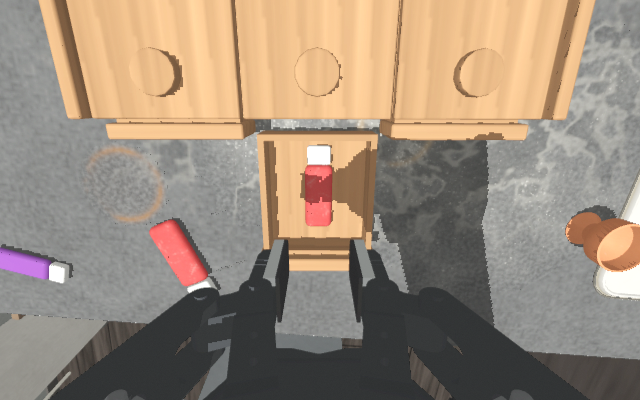

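The lighter lies flat in the drawer, from (305,146) to (332,226), and the front panel is near y≈255. Now I'll turn back, straddle the panel and push the drawer in.

```bash
python3 -m crank '[[-0.02,-0.002,0,0.143,0],[-0.02,-0.002,0,0.143,0],[-0.02,-0.002,0,0.143,0],[-0.02,-0.002,0,0.143,0],[-0.02,-0.002,0,0.143,0],[-0.02,-0.002,0,0.143,0],[-0.02,-0.002,0,0.143,0]]'|egrep 'tcp|contact';python3 -m crank '[[-0.02,-0.002,0,0.143,0],[-0.02,-0.002,0,0.143,0],[-0.02,-0.002,0,0.143,0],[-0.02,-0.002,0,0.143,0],[-0.02,-0.002,0,0.143,0],[-0.02,-0.002,0,0.143,0],[-0.02,-0.002,0,0.143,0],[0,0,0,0,0]]'|egrep 'tcp|contact'; python3 -m crank '[[0,0,0,0,0],[0,0,0,0,0]]'
```

```text
tcp_pos: [0.4606, -0.0397, 0.1411]
contact_force: [0.2, -0.1, -0.0]
tcp_pos: [0.4321, -0.0426, 0.1412]
contact_force: [-0.6, -0.1, -0.4]
clock: 16.47
tcp_pos: [0.4338, -0.0425, 0.1421]
orientation: [-2.119, -2.318, 0.001]
contact_force: [-0.0, 0.4, -0.8]
grip_width: 0.0427
gripper_force: 0.0
```

```bash
python3 -m crank '[[0,0,-0.13,0,0],[0,0,-0.13,0,0],[0,0,-0.12,0,0],[0,0,-0.1,0,0],[0,0,-0.01,0,0],[0,0,0,0,0]]'; python3 -m crank '[[0,0,0,0,-1],[0,0,0,0,-1],[0,0,0,0,-1],[0,0,0,0,-1],[0,0,0,0,-1]]' 25; python3 -m crank '[[0.05,0.004,0,0,-1],[0.06,0.005,0,0,-1],[0.06,0.005,0,0,-1],[0.06,0.005,0,0,-1],[0.06,0.005,0,0,-1],[0.05,0.004,0,0,-1],[0,0,0,0,-1]]'
```

```text
clock: 16.97
tcp_pos: [0.4333, -0.0422, 0.0438]
orientation: [-2.115, -2.319, 0.003]
contact_force: [0.2, 0.0, 0.1]
grip_width: 0.0428
gripper_force: 0.0
clock: 17.38
tcp_pos: [0.4352, -0.0425, 0.0459]
orientation: [2.115, 2.32, 0.003]
contact_force: [0.3, 0.7, 7.6]
grip_width: 0.015
gripper_force: 27.0
clock: 17.97
tcp_pos: [0.5047, -0.0363, 0.0459]
orientation: [2.115, 2.32, 0.005]
contact_force: [-0.5, 0.8, 9.7]
grip_width: 0.0148
gripper_force: 27.2
```

```bash
python3 -m crank '[[0,0,0,0,0],[0,0,0,0,0],[0,0,0,0,0],[0,0,0.1,0,0],[0,0,0.12,0,0],[-0.09,-0.008,0,0,0],[-0.09,-0.008,0,0,-1],[0,0,0,0,-1]]'|egrep 'tcp|contact'; python3 -m crank '[[0,0,0,0,-1],[0,0,0,0,-1],[0,0,-0.14,0,-1],[0,0,-0.14,0,-1],[0,0,0,0,-1],[0,0,0,0,-1]]';  python3 -m crank '[[0.03,0.0025,0,0,-1],[0.03,0.0025,0,0,-1],[0.03,0.0025,0,0,-1],[0.03,0.0025,0,0,-1],[0,0,0,0,-1]]' | egrep 'tcp|contact'
```

```text
tcp_pos: [0.4618, -0.0411, 0.0884]
contact_force: [-1.9, 0.4, -0.4]
clock: 19.13
tcp_pos: [0.4654, -0.0398, 0.0319]
orientation: [-2.114, -2.321, 0.003]
contact_force: [0.6, -0.0, -0.1]
grip_width: -0.0002
gripper_force: 0.0
tcp_pos: [0.4918, -0.038, 0.0335]
contact_force: [-1.0, 0.2, 0.8]
```

```bash
python3 -m crank '[[0.025,0.002,0,0,-1],[0.025,0.002,0,0,-1],[0.025,0.002,0,0,-1],[0.025,0.002,0,0,-1],[0.025,0.002,0,0,-1],[0,0,0,0,-1]]' | egrep 'tcp|contact'; python3 -m crank '[[0.02,0.0016,0,0,-1],[0.02,0.0016,0,0,-1],[0,0,0,0,-1]]' | egrep 'tcp|contact'
```

```text
tcp_pos: [0.5151, -0.0361, 0.0325]
contact_force: [-5.0, 0.0, 3.0]
tcp_pos: [0.523, -0.0354, 0.0323]
contact_force: [-2.7, 0.7, -1.3]
```

```bash
python3 -m crank '[[0.02,0.0016,0,0,-1],[0.01,0.0008,0,0,-1],[0,0,0,0,-1]]' | egrep 'tcp|contact'; python3 -m crank '[[0.015,0.001,0,0,-1],[0,0,0,0,-1]]' | egrep 'tcp|contact'; python3 -m crank '[[0.015,0.001,0,0,-1],[0,0,0,0,-1]]' | egrep 'tcp|contact'
```

```text
tcp_pos: [0.5289, -0.0349, 0.0323]
contact_force: [-3.2, -0.5, -1.8]
tcp_pos: [0.5305, -0.0348, 0.0322]
contact_force: [-7.1, 0.7, 2.0]
tcp_pos: [0.5305, -0.0349, 0.032]
contact_force: [-17.0, 0.5, 11.6]
```

```bash
python3 -m crank '[[0.012,0.001,0,0,-1],[0,0,0,0,-1],[0,0,0,0,-1]]' | egrep 'tcp|contact'; python3 -m crank '[[-0.1,-0.008,0,0,-1],[-0.15,-0.012,0,0,-1],[0,0,0.15,0,-1],[0,0,0.2,0,-1],[0,0,0.2,0,-1],[0,0.2,0,0,-1],[0,0.2,0,0,-1],[0,0.2,0,0,-1]]'| egrep 'tcp|contact'; python3 -m crank '[[0,0.2,0,0,-1],[0,0.2,0,0,-1],[0,0.2,0,0,-1],[0,0.2,0,0,-1],[0,0.2,0,0,-1],[0,0,0,0,-1],[0,0,0,0,-1]]'| egrep 'tcp|contact|clock'; python3 - <<'E'
from h import *
im=r.grab_frame("top");cv2.imwrite("pics/t6.png",cv2.resize(im[110:260,205:395],None,fx=4,fy=4,interpolation=cv2.INTER_CUBIC)[:600])
E
```

```text
tcp_pos: [0.5306, -0.0349, 0.0318]
contact_force: [-22.5, -0.5, 16.4]
tcp_pos: [0.49, 0.0826, 0.1447]
contact_force: [0.1, -0.4, -0.0]
clock: 22.38
tcp_pos: [0.4877, 0.2859, 0.1435]
contact_force: [0.1, -0.7, -0.0]
```

View pics/t6.png

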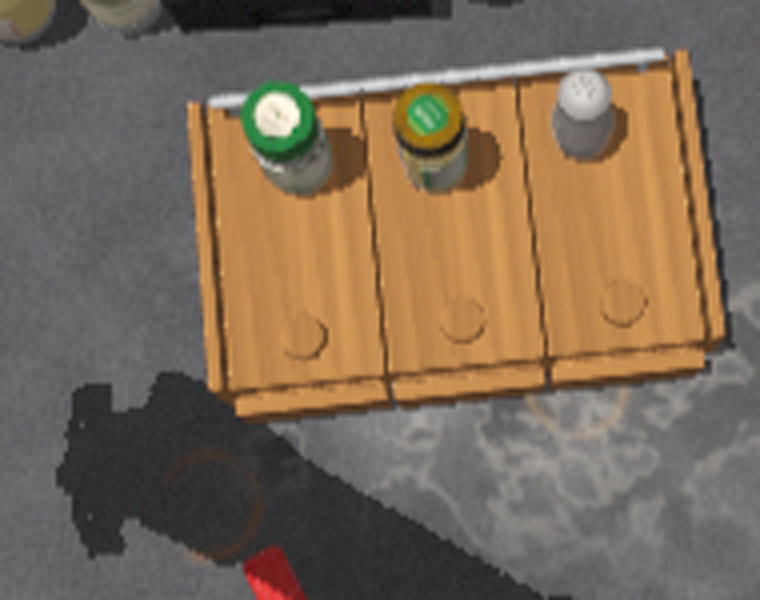

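The middle front at (470,385) sits flush with the others, as at the start, and it hasn't sprung back. The jars and shaker haven't moved. Handing in.

```bash
python3 -c "
from bench import r
print(r.hand_in())"
```

```text
the job is handed in; nothing more can be done
None
```

The job is handed in after about 22 s on the clock: the lighter lies flat in the middle drawer, which is pushed home and looks latched in the last picture, with the jars and salt shaker unmoved and the egg cup never touched.

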